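# Refit the cover glass of an oven lamp

## Task

Refit the oven lamp on the green board: lower the round cover glass, dome side up, gently into the lamp's neck and let go, then put the dark retaining ring over it and screw it down clockwise until it is snug and holds the glass by itself. Do not overtighten it or press hard, or the glass will crack, and leave the tub, shaker and screwdriver where they are.

Things in the scene. Friction and masses are not known exactly. Their poses are not given: they have to be found in the camera images.
- lamp: Oven lamp fixed upright on a 12 mm thick green board: grey square foot 100 mm wide, 10 mm high, round aluminium body 80 mm across up to 26 mm, then a neck 40 mm across rising to 52 mm above its underside. Origin: centre of the underside (on the board), z up; its x axis points over one of three black strokes on the round body, 120 degrees apart.
- cell (a point): Centre of the neck's mouth, level with its rim, 52 mm above the lamp's underside. The cell in it is 36 mm across. A red springy gasket lies 4 to 7 mm below the rim; how deep differs from lamp to lamp, so the angle at which the ring becomes snug differs by about 30 degrees. The gasket gives 1 mm per 14 N.
- thread (a point): Point on the neck's axis, 44.5 mm above the lamp's underside. Outside the neck are three thread ramps (47.6 mm across), each 90 degrees long, with 30 degree gaps centred over the black strokes. Going clockwise seen from above, each ramp's underside slopes from 44.5 mm at its start down to 36 mm (5.4 mm per radian); its top is 3 mm higher.
- glass: Clear round cover glass, 34 mm across, 10 mm thick at its edge, its lower edge bevelled, with a 3 mm low, 21 mm wide dome on top; 30 g. It lies flat on the green board, dome up. Origin: centre of its underside, z up. In its cell its edge stands 3 to 6 mm proud of the rim.
- ring: Dark steel retaining ring, 56 mm across, 24 mm high, about 70 g, right way up on the green board. Origin: centre of its underside, z up. Two flat grips outside face along its plus and minus x, 22 mm wide, 60 mm apart over their faces, 4 to 24 mm above the underside. Three inner pins, at its x axis and 120 degrees either side, tips on a 43 mm circle, tops 4.5 mm above the underside.
- lip (a point): Centre of the ring's opening at the underside of its 4 mm top lip (opening 27 mm), 20 mm above the ring's underside. With the pins over the gaps the ring drops over the neck until this lip lies on the glass (ring's underside then 35 to 38 mm above the lamp's); with a pin on a ramp it stops about 3 mm or more higher.
- dot (a point): Orange dot on the ring's top, over its plus x grip and one pin. Turned clockwise from above, the ring goes loosely for some 30 to 65 degrees, then the pins run under the ramps and it is felt to draw its holder down, 5.4 mm per radian, squeezing the glass. Snug is 8 to 22 degrees further (5 to 25 N; it gains about 1 N per degree, and friction holds it); above 30 N the glass cracks.
- tub: Clear plastic tub 80 mm across, 50 mm high, standing on the green board; bystander. Origin: centre of its underside.
- shaker: Yellow shaker jar 48 mm across, 110 mm high, standing on the bench; bystander. Origin: centre of its underside.
- driver: Screwdriver with a red handle, lying on the bench; bystander. Origin: under its middle, x along its length.
Mind the look-alikes: they are no part of the job. Of the things like the glass, leave any that is blue; of the rest the smaller one is meant. Leave any blue look-alike of the ring alone.

How it is judged:
On the way, in this order (a step that is already met when the one before it is completed fails the run):
1. the glass lies flat in the cell, let go, before the ring goes on (horizontal distance between glass and cell below 0.003 m and angle between glass's own z axis and vertical below 0.08 rad and z of glass in the frame of lamp between 0.042 and 0.0495 m and contact force between the fingers and glass below 0.3 N and horizontal distance between ring and cell above 0.06 m), for 0.2 s.
2. the ring has dropped over the neck, level, its pins past the tops of the ramps (horizontal distance between ring and cell below 0.003 m and z of ring in the frame of lamp below 0.0395 m and angle between the z axis of ring and the z axis of lamp, either way round below 0.08 rad), for 0.1 s.
At the end, for the whole second after the job is handed in: Glass flat in the cell, ring level over it on the neck (both within 3 mm of its axis and 0.06 rad; ring underside 30 to 38.5 mm above the lamp's), at rest and pressing on the glass by itself with more than 5 N; tub, shaker and screwdriver within 20 mm of where they stood (contact force between ring and glass above 5 N and horizontal distance between each of ring, glass and cell below 0.003 m and angle between the z axis of ring and the z axis of lamp, either way round below 0.06 rad and z of ring in the frame of lamp between 0.03 and 0.0385 m and angle between glass's own z axis and vertical below 0.06 rad and z of glass in the frame of lamp below 0.0495 m and linear speed of ring below 0.01 m/s and distance of each of tub, shaker, driver from where it was at the start of the episode below 0.02 m); the robot touches nothing.
It fails at once if the ring presses on the glass with more than 30 N (glass cracks) (contact force between ring and glass above 30 N).
It fails at once if the glass is pressed or dropped on the lamp with more than 40 N (contact force between glass and lamp above 40 N).
It fails at once if the glass is tipped on edge (angle between glass's own z axis and vertical above 0.8 rad).
It fails at once if a bystander is moved more than 20 mm (distance of any of tub, shaker, driver from where it was at the start of the episode above 0.02 m).
It also fails if it takes over 72 s, if anything falls off the work surface, if the arm or the gripper's body presses on something with over 40 N, if the wrist force passes 120 N, or if a joint passes its speed limit or range.

## Robot

A 6-joint arm with a two-finger parallel gripper is mounted at the origin on the work surface. World frame = base frame: x ahead of the robot, y to its left, z up, the work surface at z = 0. Lengths are in m, angles in rad, forces in N, time in s.
With the tool pointing down it reaches from about 0.375 to 0.9 m from the base axis. Payload 3.1 kg.
Tool frame: the origin (TCP) lies on the centre line of the jaws, within the pads' length; the fingertips stand 8 mm ahead of it and the grasp point (between the pads) lies 11 mm behind it; z points along the fingers, y is the line along which they close (so a half turn about z gives the same grasp; the last joint's range is limited). The gripper opens to 85 mm and grips with 20 to 120 N. Pads are 22 mm wide; open, the fingers measure 114 mm over their backs; the gripper's body (76 mm by 85 mm) begins 54 mm behind the grasp point. The pads swing forward as they close: fully open they stand 13 mm farther back than shut.
Start: joints at [-1.327, 0.527, 1.433, -0, 1.181, -0.178], TCP at [0.256, -0.57, 0.239] pointing down, gripper open.
Joint ranges: [-3.08, 3.08], [-0.75, 2.2], [0.22, 2.44], [-1.43, 4.57], [0, 2.65], [-2.85, 2.85]. Speed limits (rad/s): [2.79, 2.79, 3.14, 3.14, 3.14, 3.14].

## Interface

Orientations are given as a unit quaternion [x, y, z, w].
In Python, from station import * gives the robot as it stands.
- The arm moves only by the tool play_rows, never from a script. Its argument "rows" is a list of rows, each a list of 3 entries, a list of its own where there are three numbers: the turn, a rotation vector about the tool's x, y, z in degrees, then the shift along the tool's x, y, z in mm, then the closure, from 0 (fully open) to 1 (shut). In form: [[[ax, ay, az], [dx, dy, dz], jaw], ...]. A call has 1 to 12 rows; each row shifts and turns the commanded pose from where the row before left it, along the tool's axes as they then stand; what a row does not reach is not made up. A row lasts 1/12 s, in which the tool goes at most 41.7 mm and 7.16 degrees, less where a joint would pass 70% of its speed; a pose out of reach is approached as far as the arm can. A call with a gripper value outside its range is refused whole. The fingers move at their own pace and stop on an object; "grip_force" is the grip in N (left out, the last holds). Time passes only in rows, so rows that do not move let the fingers close. It gives the time, the measured TCP pose, the force, the opening and the grip force at its end, in the units of the state.
- sense(): the state, without advancing time (a new reading comes with each control period).
- snapshot(name): name is "side" or "top" or "wrist"; returns (picture, depth): 480x640x3 uint8, red, green, blue; 480x640 float32, m along the optical axis (not along the pixel's ray), 0 where there is no reading.
- get_calibration(name): a dict with "vfov" (degrees; the focal length in pixels is half the picture's height over the tangent of half this angle, whatever the lens; pixels are square), "cx", "cy" (the principal point, pixels), "k1" (the pictures are not rectified: a ray, as slopes to the right and down, at radius r is drawn at 1 + k1 r^2 times it, then the intrinsics apply), "xyz" and "attitude" of the camera in the world. Camera axes: x right, y down, z forward; pixel columns grow to the right and rows downward; lengths in m; the calibration is good to about 2 mm. A picture is of the moment at which its call begins: read the wrist's pose just before it. get_calibration takes no time and is no camera call; for the wrist camera it gives the pose at the moment of the call.
- sign_off(): hands the job in; it is judged then, once.
The state is a dict: "t": time; "q": joint angles; "qd": joint speeds; "tau": joint torques, N m; "tcp_pos": TCP position; "tool_rot": TCP orientation; "force": force on the tool from outside, world axes, zero at the start; "ft_torque": the same for the moment, N m; "finger_gap": opening from 0.0 (shut) to 1.0 (fully open); "gripper_force": force on a finger pad.
Only numpy, scipy, OpenCV 4.12 (cv2) and the standard library are available. Lean on these libraries where they do the work, as an engineer would, in place of code of your own. Each camera call takes 0.05 s, during which the arm holds its last target. There are 200 camera calls.

## Working session

There is one attempt and no reset: what is moved stays moved. The work goes in short steps, Python scripts to look and compute and a tool call to move; the robot and the scene stay as the last step left them, time stands still between calls to the robot, and variables do not carry over. Pictures are saved under pics/ and viewed, at most 11 in all, crops included, and the job is handed in when it is done.

Besides the shell and the picture viewer there is one more tool, called after "Emit:" as name([rows], argument=value, ...), one row to a line, values as JSON. play_rows: Moves the arm, as the interface text tells. Its arguments: {"type":"object","properties":{"rows":{"type":"array","items":{"type":"array"}},"grip_force":{"type":"number"}},"required":["rows"]}

```bash
mkdir -p pics
cat > h.py <<'E'
from station import *
import numpy as np, cv2
from scipy.spatial.transform import Rotation as R
def cal(n):
    c=get_calibration(n); f=240/np.tan(np.radians(c['vfov'])/2)
    return c,f
def rot(a):
    a=np.array(a,float)
    return a if a.shape==(3,3) else R.from_quat(a).as_matrix()
def ray(c,f,u,v):
    x=(np.atleast_1d(u)-c['cx'])/f; y=(np.atleast_1d(v)-c['cy'])/f
    r=np.hypot(x,y); s=r.copy()
    for _ in range(30): s=r/(1+c['k1']*s*s)
    k=s/np.maximum(r,1e-12); k[r==0]=1
    return np.stack([x*k,y*k,np.ones_like(x)],-1)@rot(c['attitude']).T
def onplane(c,f,u,v,z):
    d=ray(c,f,u,v); o=np.array(c['xyz']); return o+d*((z-o[2])/d[:,2])[:,None]
def bydepth(c,f,u,v,dep):
    return np.array(c['xyz'])+ray(c,f,u,v)*np.atleast_1d(dep)[:,None]
def project(c,f,P):
    p=(np.atleast_2d(P)-np.array(c['xyz']))@rot(c['attitude']); x=p[:,:2]/p[:,2:]
    k=1+c['k1']*(x**2).sum(1,keepdims=True); return x*k*f+[c['cx'],c['cy']]
E
python3 - <<'E'
from h import *
s=sense(); print(s)
for n in ['top','side','wrist']:
    print(n,get_calibration(n))
    p,d=snapshot(n); cv2.imwrite(f'pics/{n}0.png',p[:,:,::-1]); np.save(f'{n}0.npy',d)
E
```

```text
{'t': 0.0, 'q': array([-1.32749859e+00,  5.28482231e-01,  1.43394375e+00, -6.33083326e-06,
        1.18137668e+00, -1.78510730e-01]), 'qd': array([-0.00077024, -0.00126232, -0.00087719,  0.00106464,  0.00079436,
       -0.00065263]), 'tau': array([-1.20885270e-03, -4.42358208e+01, -1.78022861e+01, -3.01367618e-04,
        8.15284759e-03, -7.53941208e-06]), 'tcp_pos': array([ 0.25572597, -0.56950455,  0.23831054]), 'tool_rot': array([ 9.77841170e-01,  2.09345232e-01, -3.87141476e-05, -1.10432649e-03]), 'force': array([0.36611407, 0.09902077, 0.24589791]), 'ft_torque': array([-0.03425671,  0.018958  , -0.01776125]), 'gripper_force': 0.0, 'finger_gap': 0.9962882138342422}
top {'vfov': 52.622455565925776, 'cx': 317.441909943079, 'cy': 242.48362533945723, 'k1': -0.0055327101607588365, 'xyz': array([ 3.44808040e-01, -8.69640012e-04,  9.76059614e-01]), 'attitude': array([-0.68456634,  0.72040145, -0.08250675,  0.07472152])}
side {'vfov': 56.53019906749153, 'cx': 320.31198169144136, 'cy': 234.30657529448237, 'k1': 0.02343802447616643, 'xyz': array([0.53231855, 0.55590683, 0.77183548]), 'attitude': array([-0.01160183,  0.94584508, -0.32422773,  0.01090273])}
wrist {'vfov': 65.49524627901594, 'cx': 314.76329103246184, 'cy': 233.09052449354448, 'k1': 0.026722692476175015, 'xyz': array([ 0.32761178, -0.53813878,  0.37214642]), 'attitude': array([ 0.82967071, -0.5366679 , -0.08410201,  0.12868927])}
```

View pics/top0.png

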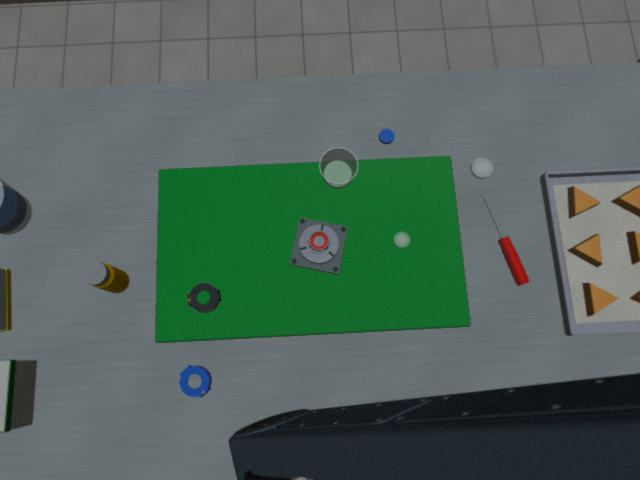

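View pics/side0.png

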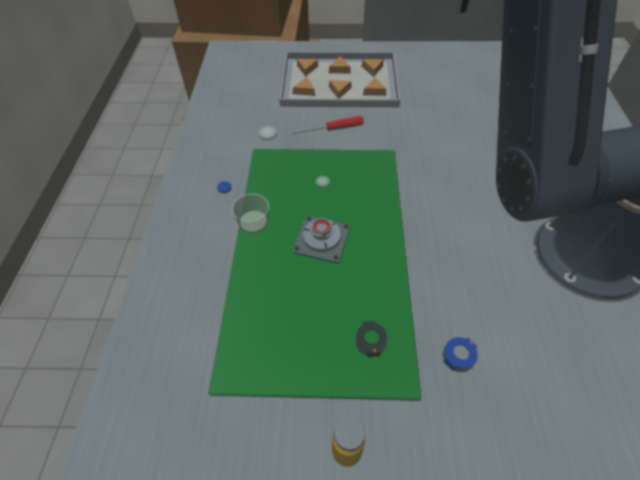

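Top view: lamp at (319,241), glass at (402,240), dark ring at (204,297) with its dot to the left, tub at (339,168). The bigger clear look-alike is at (482,168), and the blue items are at (387,136) and (195,380).

Run:
```python
from h import *
c,f=cal('top'); p=cv2.imread('pics/top0.png'); d=np.load('top0.npy')
hsv=cv2.cvtColor(p,cv2.COLOR_BGR2HSV)
def cent(m,box):
    u0,v0,u1,v1=box; mm=np.zeros_like(m); mm[v0:v1,u0:u1]=m[v0:v1,u0:u1]
    n,l,s,ce=cv2.connectedComponentsWithStats(mm); i=1+np.argmax(s[1:,4]); 
    cn=max(cv2.findContours((l==i).astype(np.uint8),0,1)[0],key=cv2.contourArea)
    return cv2.minEnclosingCircle(cn),s[i,4],ce[i]
green=((hsv[...,0]>50)&(hsv[...,0]<75)&(hsv[...,1]>180)).astype(np.uint8)
red=(((hsv[...,0]<10)|(hsv[...,0]>170))&(hsv[...,1]>110)).astype(np.uint8)
dark=(hsv[...,2]<70).astype(np.uint8)&(1-green)
for nm,m,b,z in [('gasket',red,(300,225,340,258),.058),('glass',1-green,(385,225,420,256),.02),('ring',1-green,(180,275,230,320),.036)]:
    (ce,r),a,cc=cent(m,b); print(nm,ce,r,a,cc,onplane(c,f,*cc,z),onplane(c,f,*ce,z))
org=((hsv[...,0]>5)&(hsv[...,0]<25)&(hsv[...,1]>100)).astype(np.uint8)
cc=cent(org,(180,280,230,320)); print('dot',cc,onplane(c,f,*cc[2],.036))
print('depth',d[297,195],d[240,402],bydepth(c,f,[204-13],[297],[d[297,191]]),bydepth(c,f,[402],[240],[d[240,402]]))
cs,fs=cal('wrist'); s=sense()
T=rot(s['tool_rot']); print('cam in tool',T.T@(np.array(cs['xyz'])-s['tcp_pos'])); print(T.T@rot(cs['attitude'])); print('T',T)
big=cv2.resize(p[180:330,150:430],None,fx=2.85,fy=2.85,interpolation=cv2.INTER_CUBIC); cv2.imwrite('pics/topcrop.png',big)
```

```text
gasket (318.5, 240.5) 8.746527671813965 136 [318.28676471 240.08823529] [[ 0.55717913 -0.018355    0.058     ]] [[ 0.55633878 -0.01872582  0.058     ]]
glass (401.15625, 239.6875) 8.951193809509277 251 [401.26294821 239.55378486] [[ 0.55862119 -0.18694155  0.02      ]] [[ 0.55835499 -0.18670056  0.02      ]]
ring (203.5, 297.5) 17.219274520874023 658 [203.66413374 297.52887538] [[0.45951691 0.20861743 0.036     ]] [[0.45958891 0.20893434 0.036     ]]
dot (((189.5, 299.5), 1.581238865852356), np.int32(9), array([189.11111111, 299.33333333])) [[0.45744985 0.23669314 0.036     ]]
depth 0.938703 0.9763671 [[0.46128047 0.23207078 0.04003316]] [[ 0.55630912 -0.1871943   0.02589571]]
cam in tool [ 0.07849272  0.00046152 -0.13370149]
[[ 4.44952139e-04 -9.52637402e-01 -3.04108176e-01]
 [ 9.99999778e-01  2.72818088e-04  6.08518087e-04]
 [-4.96730878e-04 -3.04108379e-01  9.52637311e-01]]
T [[ 9.12344740e-01  4.09422627e-01 -4.33408220e-04]
 [ 4.09422772e-01 -9.12343363e-01  1.60708093e-03]
 [ 2.62558182e-04 -1.64365903e-03 -9.99998615e-01]]
```

View pics/topcrop.png

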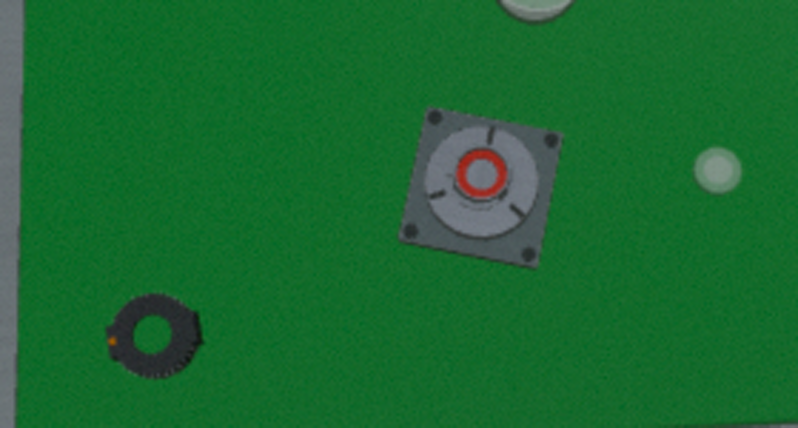

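Crop: ring dot at (111,341), to the ring's left. Lamp strokes at (491,135), (517,210) and (437,195), and the glass is at (718,170). Next I'll move the wrist camera over the glass.

Emit:
play_rows([
  [[0,0,0],[36,-18.8,9],0],
  [[0,0,0],[36,-18.8,9],0],
  [[0,0,0],[36,-18.8,9],0],
  [[0,0,0],[36,-18.8,9],0],
  [[0,0,0],[36,-18.8,9],0],
  [[0,0,0],[36,-18.8,9],0],
  [[0,0,0],[36,-18.8,9],0.3],
  [[0,0,0],[36,-18.8,9],0.45],
  [[0,0,0],[36,-18.8,9],0.45],
  [[0,0,0],[36,-18.8,9],0.45],
  [[0,0,0],[36,-18.8,9],0.45],
  [[0,0,0],[36,-18.8,9],0.45],
], grip_force=20)

```text
t: 1.15
tcp_pos: [0.5585, -0.1857, 0.1307]
tool_rot: [0.978, 0.209, -0.0, -0.0]
force: [-0.1, -0.7, 0.7]
finger_gap: 0.545
gripper_force: 0.0
```

```bash
cat >> h.py <<'E'
def grab(tag):
    s=sense(); c,f=cal('wrist'); p,d=snapshot('wrist'); p=p[:,:,::-1].copy()
    cv2.imwrite(f'pics/{tag}.png',p); np.save(f'{tag}.npy',d)
    return s,c,f,p,d,cv2.cvtColor(p,cv2.COLOR_BGR2HSV)
def shift(s,target):
    return 1000*rot(s['tool_rot']).T@(np.array(target)-s['tcp_pos'])
E
python3 - <<'E'
from h import *
s,c,f,p,d,h=grab('w1'); print(s['t'],s['tcp_pos'],rot(s['tool_rot'])[:,0],rot(s['tool_rot'])[:,2],s['force'],s['finger_gap'])
g=(h[...,0]>50)&(h[...,0]<75)&(h[...,1]>180)
print(project(c,f,[[.558,-.187,.02]]))
E
```

```text
1.15 [ 0.55851583 -0.18566565  0.13066683] [ 9.12381637e-01  4.09340518e-01 -2.97670738e-04] [-4.11429805e-04  1.89842657e-04 -9.99999897e-01] [-0.10759119 -0.73168711  0.69698324] 0.5445192725588041
[[315.35434626 235.10518512]]
```

View pics/w1.png

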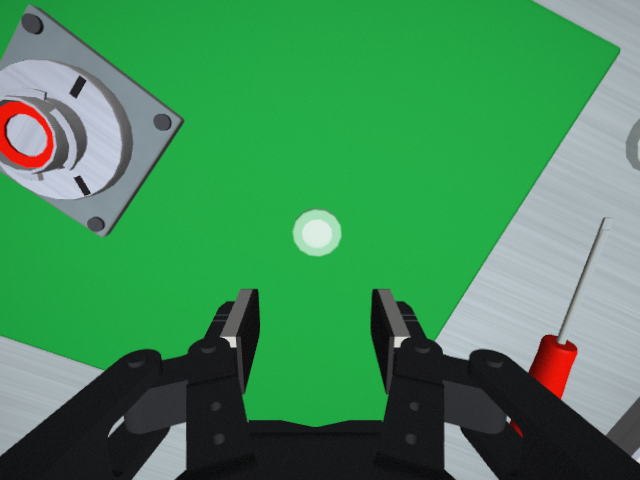

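The wrist view shows the glass at (317,233), midway between the fingertips at (250,290) and (382,290). The lamp is at upper left and the driver at right.

```bash
cat >> h.py <<'E'
def blob(m,seed):
    n,l=cv2.connectedComponents(m.astype(np.uint8)); k=l[int(seed[1]),int(seed[0])]
    cn=max(cv2.findContours((l==k).astype(np.uint8),0,1)[0],key=cv2.contourArea); return cn[:,0,:].astype(float)
def circ(P):
    A=np.c_[2*P[:,:2],np.ones(len(P))]; x=np.linalg.lstsq(A,(P[:,:2]**2).sum(1),rcond=None)[0]
    return x[:2],np.sqrt(x[2]+x[0]**2+x[1]**2)
E
python3 - <<'E'
from h import *
s=sense(); c,f=cal('wrist'); p=cv2.imread('pics/w1.png'); h=cv2.cvtColor(p,cv2.COLOR_BGR2HSV)
print(h[233,317],h[233,300],h[200,317])
m=(h[...,1]<170)
cn=blob(m,(317,233))
for z in (.022,.012):
    ce,r=circ(onplane(c,f,cn[:,0],cn[:,1],z)); print(z,ce,r)
d=np.load('w1.npy'); print(bydepth(c,f,[300,317,317],[233,233,205],d[[233,233,205],[300,317,205]])) 
ce,r=circ(onplane(c,f,cn[:,0],cn[:,1],.020)); print(shift(s,[*ce,s['tcp_pos'][2]]))
E
```

```text
[ 73  17 237] [ 69  63 224] [ 68 203 175]
0.022 [ 0.56478527 -0.17951622] 0.016953813189534463
0.012 [ 0.56194128 -0.18083238] 0.017656874468826515
[[ 0.55904699 -0.16966311  0.02003943]
 [ 0.56458977 -0.17989246  0.02258662]
 [ 0.57975097 -0.17300495  0.01095621]]
[1.87746312e+00 1.52928570e+00 4.55976240e-04]
```

Run:
```python
from h import *
s,c,f,p,d,h=grab('w2'); print(s['t'],s['tcp_pos'],s['finger_gap'],s['force'],abs(s['qd']).max())
cn=blob(h[...,1]<170,project(c,f,[[.559,-.187,.02]])[0])
for z in (.022,.020):
    ce,r=circ(onplane(c,f,cn[:,0],cn[:,1],z)); print(z,ce,r,shift(s,[*ce,.05]))
```

```text
1.2 [ 0.56187485 -0.17916269  0.12921283] 0.5503539392486769 [ 2.51619882  2.3124957  -0.54762144] 0.15311051264847256
0.022 [ 0.56092943 -0.18656217] 0.017115886230908327 [-4.16672964  6.62839215 79.17714726]
0.02 [ 0.56032866 -0.18688384] 0.017257842695046433 [-4.84673442  6.67304406 79.17485879]
```

Emit:
play_rows([
  [[0,0,0],[0,0,0],0.45],
  [[0,0,0],[0,0,0],0.45],
  [[0,0,0],[-1,0,10],0.45],
  [[0,0,0],[0,0,20],0.45],
  [[0,0,0],[0,0,25],0.45],
  [[0,0,0],[0,0,20],0.45],
  [[0,0,0],[0,0,10],0.45],
  [[0,0,0],[0,0,0],0.45],
  [[0,0,0],[0,0,0],0.45],
  [[0,0,0],[0,0,0],0.45],
  [[0,0,0],[0,0,0],0.45],
])

```text
t: 2.17
tcp_pos: [0.5576, -0.1887, 0.0476]
tool_rot: [0.978, 0.209, 0.001, 0.001]
force: [1.1, -0.7, -0.0]
finger_gap: 0.55
gripper_force: 0.0
```

Run:
```python
from h import *
s,c,f,p,d,h=grab('w3'); print(s['t'],s['tcp_pos'],rot(s['tool_rot'])[:,0],s['finger_gap'],s['force'],abs(s['qd']).max())
q=project(c,f,[[.5605,-.1867,.02]])[0];print(q)
cn=blob(h[...,1]<170,q)
for z in (.022,.020):
    ce,r=circ(onplane(c,f,cn[:,0],cn[:,1],z)); print(z,ce,r,shift(s,[*ce,.05]))
```

```text
2.1667 [ 0.55755077 -0.18871002  0.04762603] [0.91255948 0.40894083 0.00161309] 0.5499445768301505 [ 1.07705246 -0.71466108 -0.04553178] 0.006024791287574688
[312.05658119 280.45030704]
0.022 [ 0.56143975 -0.18637636] 0.017175821835259595 [ 4.50708543 -0.53405751 -2.36787954]
0.02 [ 0.56059173 -0.18674649] 0.0173912824396228 [ 3.58185179 -0.54307855 -2.3693918 ]
```

View pics/w3.png

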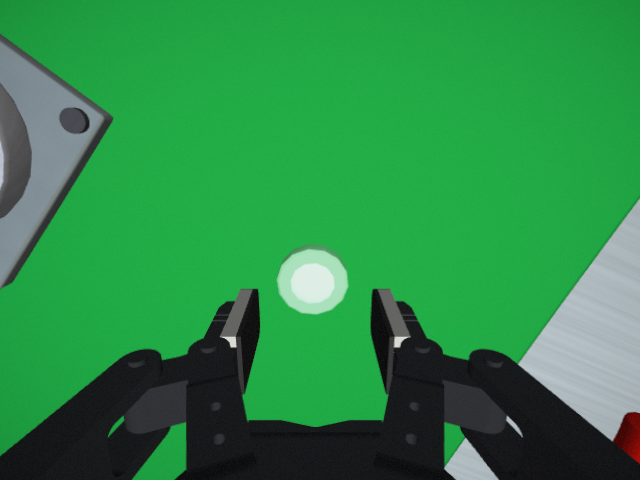

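The glass at (312,281) lies between the fingertips, about 4 mm ahead along tool x. I'll centre on it and feel for the board to learn the tip height.

Emit:
play_rows([
  [[0,0,0],[2.2,-0.5,8],0.45],
  [[0,0,0],[2.1,0,8],0.45],
  [[0,0,0],[0,0,4],0.45],
  [[0,0,0],[0,0,2],0.45],
  [[0,0,0],[0,0,1],0.45],
  [[0,0,0],[0,0,1],0.45],
  [[0,0,0],[0,0,1],0.45],
  [[0,0,0],[0,0,1],0.45],
  [[0,0,0],[0,0,0],0.45],
  [[0,0,0],[0,0,0],0.45],
])

```text
t: 3.05
tcp_pos: [0.5605, -0.1858, 0.0204]
tool_rot: [0.978, 0.209, 0.0, 0.0]
force: [-0.4, 0.0, 0.1]
finger_gap: 0.547
gripper_force: 0.0
```

Emit:
play_rows([
  [[0,0,0],[0,0,1],0.45],
  [[0,0,0],[0,0,1],0.45],
  [[0,0,0],[0,0,0],0.45],
])

```text
t: 3.3
tcp_pos: [0.5604, -0.1857, 0.0182]
tool_rot: [0.978, 0.209, -0.0, -0.0]
force: [-0.4, -0.2, -0.4]
finger_gap: 0.551
gripper_force: 0.0
```

Emit:
play_rows([
  [[0,0,0],[0,0,1],0.45],
  [[0,0,0],[0,0,1],0.45],
  [[0,0,0],[0,0,0],0.45],
])

```text
t: 3.55
tcp_pos: [0.5606, -0.1858, 0.0176]
tool_rot: [0.978, 0.209, 0.0, 0.0]
force: [-1.4, 1.2, 7.4]
finger_gap: 0.55
gripper_force: 4.1
```

Emit:
play_rows([
  [[0,0,0],[0,0,-5],0.45],
  [[0,0,0],[0,0,-4.5],0.45],
  [[0,0,0],[0,0,0],0.45],
  [[0,0,0],[0,0,0],0.5],
  [[0,0,0],[0,0,0],0.55],
  [[0,0,0],[0,0,0],0.6],
  [[0,0,0],[0,0,0],0.65],
  [[0,0,0],[0,0,0],0.7],
  [[0,0,0],[0,0,0],0.75],
  [[0,0,0],[0,0,0],0.8],
], grip_force=20)

```text
t: 4.38
tcp_pos: [0.5604, -0.1857, 0.0258]
tool_rot: [0.978, 0.209, -0.0, -0.0]
force: [-0.6, -0.2, 1.5]
finger_gap: 0.371
gripper_force: 19.7
```

Run:
```python
from h import *
s,c,f,p,d,h=grab('w4'); print(s['t'],s['tcp_pos'],rot(s['tool_rot'])[:,0],rot(s['tool_rot'])[:,2],s['finger_gap'],s['force'],s['gripper_force'])
cv2.imwrite('pics/w4c.png',cv2.resize(p[200:440,160:480],(800,600)))
```

```text
4.3833 [ 0.56041124 -0.18566991  0.02581006] [ 9.12343733e-01  4.09425085e-01 -1.14745318e-04] [-1.47740831e-04  4.89591520e-05 -9.99999988e-01] 0.3711910654253893 [-0.55230227 -0.20941708  1.46691674] 19.6930593252182
```

View pics/w4c.png

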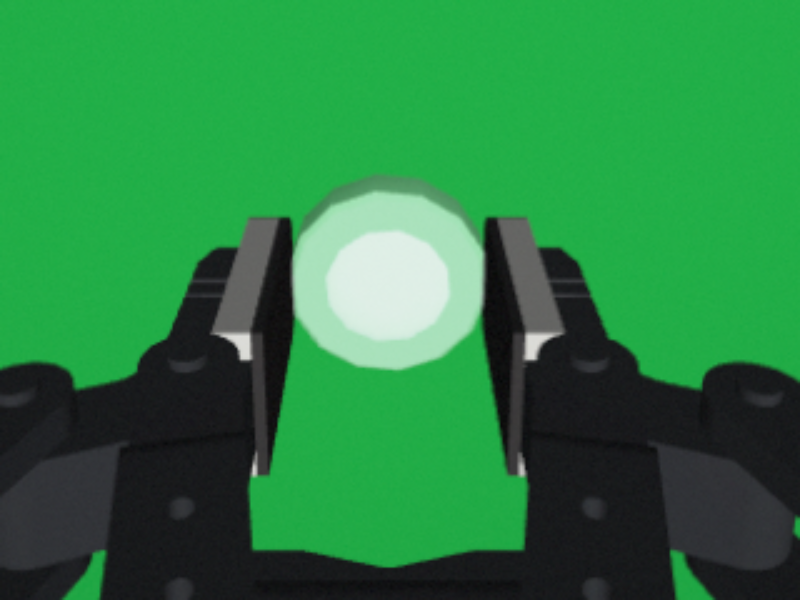

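The glass is held between the pads, centred near crop (390,275), and still flat. I'll lift it and move to where the camera can see the lamp mouth ahead of the fingers.

Emit:
play_rows([
  [[0,0,0],[0,0,-4],0.8],
  [[0,0,0],[0,0,-12],0.8],
  [[0,0,0],[0,-5,-20],0.8],
  [[0,0,0],[1,-20,-20],0.8],
  [[0,0,0],[1,-28,-20],0.8],
  [[0,0,0],[1,-30,-12],0.8],
  [[0,0,0],[1,-30,-6],0.8],
  [[0,0,0],[1,-25,0],0.8],
  [[0,0,0],[1,-12,0],0.8],
  [[0,0,0],[0,-4,0],0.8],
  [[0,0,0],[0,0,0],0.8],
  [[0,0,0],[0,0,0],0.8],
])

```text
t: 5.43
tcp_pos: [0.5041, -0.0437, 0.1199]
tool_rot: [0.978, 0.209, 0.001, 0.001]
force: [0.1, 0.0, 0.9]
finger_gap: 0.38
gripper_force: 20.0
```

Emit:
play_rows([
  [[0,0,0],[0,0,0],0.8],
  [[0,0,0],[0,0,0],0.8],
  [[0,0,0],[0,0,0],0.8],
  [[0,0,0],[0,0,0],0.8],
])

```text
t: 5.77
tcp_pos: [0.5032, -0.0435, 0.1196]
tool_rot: [0.978, 0.209, 0.0, 0.0]
force: [0.4, -0.3, -0.1]
finger_gap: 0.379
gripper_force: 20.0
```

Run:
```python
from h import *
s,c,f,p,d,h=grab('w5'); print(s['t'],s['tcp_pos'],rot(s['tool_rot'])[:,0],rot(s['tool_rot'])[:,2],s['finger_gap'],s['gripper_force'],s['force'],abs(s['qd']).max())
print(project(c,f,[[.557,-.0185,.064]]))
```

```text
5.7667 [ 0.50318474 -0.04346312  0.11960169] [ 9.12815498e-01  4.08372216e-01 -2.83465619e-06] [ 8.16106240e-06 -2.51833989e-05 -1.00000000e+00] 0.3786041478252147 19.962638318538666 [ 0.41879394 -0.31443828 -0.08703851] 0.006962510218158595
[[312.05067372 154.15088866]]
```

View pics/w5.png

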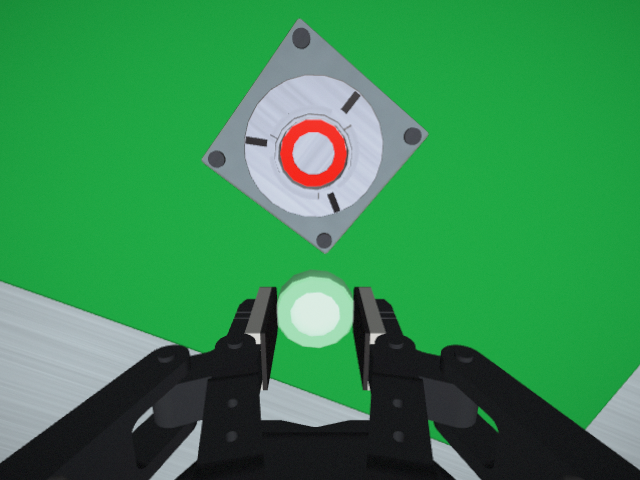

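The view shows the lamp mouth at (313,153), with strokes near (351,101), (257,142) and (333,202). The glass is held level at (315,310).

Run:
```python
from h import *
s=sense(); c,f=cal('wrist'); p=cv2.imread('pics/w5.png'); h=cv2.cvtColor(p,cv2.COLOR_BGR2HSV)
red=((h[...,0]<8)|(h[...,0]>172))&(h[...,1]>150)
cn=blob(red,(283,153)); 
for z in (.057,.0585,.060):
    P=onplane(c,f,cn[:,0],cn[:,1],z); ce,r=circ(P); e=np.hypot(*(P[:,:2]-ce).T)-r; print('red',z,ce,r*1e3,e.std()*1e3)
inner=blob(~red,(313,153)); ce,r=circ(onplane(c,f,inner[:,0],inner[:,1],.0585)); print('red inner',ce,r*1e3)
g=cv2.cvtColor(p,cv2.COLOR_BGR2GRAY)
# body circle: bright low-sat region vs darker foot, keep contour points at the plausible radius
b=(h[...,1]<60)&(h[...,2]>178)
cn=max(cv2.findContours(b[:260].astype(np.uint8),0,1)[0],key=cv2.contourArea)[:,0,:].astype(float)
P=onplane(c,f,cn[:,0],cn[:,1],.038); 
ce,r=circ(P)
for _ in range(5):
    e=np.hypot(*(P[:,:2]-ce).T)-.040; P=P[abs(e)<.0012] if _ else P; ce,r=circ(P)
print('body',ce,r*1e3,len(P))
# strokes
dk=(g<80)&(np.arange(480)[:,None]<250)
for z in [.038]:
    n,l,st,cc=cv2.connectedComponentsWithStats(dk.astype(np.uint8))
    for i in range(1,n):
        if st[i,4]>40:
            q=onplane(c,f,*cc[i],z)[0]; v=q[:2]-ce; print('blob',cc[i],st[i,4],np.hypot(*v)*1e3,np.degrees(np.arctan2(v[1],v[0]))%120)
# glass top edge
gm=(h[...,1]<190)&(h[...,2]>150)
cn=blob(gm,(315,335)); T=rot(s['tool_rot'])
zt=s['tcp_pos'][2]-.0038; P=onplane(c,f,cn[:,0],cn[:,1],zt); Q=(P-s['tcp_pos'])@T*1e3
ce2,r2=circ(Q); e=np.hypot(*(Q[:,:2]-ce2).T)-r2; print('glass tool',ce2,r2,e.std(),len(Q))
low=Q[cn[:,1]>300]; print('low',circ(low),len(low))
dm=(h[...,1]<45)&(h[...,2]>200); cn=blob(dm,(315,313)); Q=(onplane(c,f,cn[:,0],cn[:,1],zt)-s['tcp_pos'])@T*1e3; print('dome',circ(Q))
```

```text
red 0.057 [ 0.55664655 -0.0188723 ] 16.686456464183465 0.2147454409108283
red 0.0585 [ 0.55678603 -0.01881702] 16.558949732180466 0.21310449998109524
red 0.06 [ 0.55692551 -0.01876174] 16.431443000161114 0.21146355905137162
red inner [ 0.55696543 -0.01881117] 10.605366175094689
body [ 0.55685075 -0.01890705] 38.88178832250121 19
blob [301.01056338  37.88028169] 284 56.715002814531374 30.472719295344017
blob [350.34586466 101.86466165] 133 32.466884498348165 105.76467015974897
blob [411.8056872  135.91469194] 211 55.44702376614449 61.948985554593364
blob [255.87596899 141.18604651] 129 32.49830757761822 105.7657710451738
blob [216.44827586 158.81773399] 203 55.21801918209752 119.38328243886032
blob [333.33333333 202.0952381 ] 105 32.35959681074314 105.52756033090105
blob [323.93288591 239.7114094 ] 149 53.944081090409874 90.99011688930477
glass tool [0.09850369 0.73505051] 16.578584696794227 0.5153831883080645 243
low (array([-0.92925676,  0.56000558]), np.float64(15.924305843394071)) 131
dome (array([-0.71340149,  0.57816466]), np.float64(10.01196280103848))
```

Run:
```python
from h import *
s=sense(); c,f=cal('wrist'); p=cv2.imread('pics/w5.png'); T=rot(s['tool_rot'])
for v in list(range(264,288))+list(range(342,352)): print(v,p[v,308:324].mean(0).round().astype(int),end=' | ')
zt=s['tcp_pos'][2]-.0038
for v in (270,276,278,280,346,347,348): print(v,((onplane(c,f,315,v,zt)-s['tcp_pos'])@T*1e3)[0].round(2))
print(shift(s,[.5568,-.0188,.119]))
```

```text
264 [ 70 171  32] | 265 [ 70 172  32] | 266 [ 70 172  32] | 267 [ 70 171  32] | 268 [ 70 172  33] | 269 [ 74 166  41] | 270 [ 84 149  62] | 271 [ 92 140  75] | 272 [ 96 142  78] | 273 [ 97 145  81] | 274 [100 147  83] | 275 [103 150  85] | 276 [121 168 103] | 277 [157 202 138] | 278 [178 222 159] | 279 [179 222 160] | 280 [182 223 163] | 281 [183 222 165] | 282 [184 222 165] | 283 [184 223 166] | 284 [183 222 165] | 285 [184 222 166] | 286 [183 222 165] | 287 [184 222 165] | 342 [183 222 164] | 343 [183 221 165] | 344 [183 222 164] | 345 [182 221 164] | 346 [173 216 154] | 347 [123 189 100] | 348 [ 73 171  37] | 349 [ 70 170  32] | 350 [ 69 170  32] | 351 [ 70 170  32] | 270 [19.12  0.65  3.8 ]
276 [16.51  0.65  3.8 ]
278 [15.64  0.65  3.8 ]
280 [14.76  0.65  3.8 ]
346 [-16.02   0.67   3.8 ]
347 [-16.51   0.67   3.8 ]
348 [-17.01   0.68   3.8 ]
[59.05508249 -0.39102196  0.6199593 ]
```

Emit:
play_rows([
  [[0,0,0],[5,0,0],0.8],
  [[0,0,0],[12,-0.5,2],0.8],
  [[0,0,0],[16,-0.6,5],0.8],
  [[0,0,0],[14,0,8],0.8],
  [[0,0,0],[8.4,0,8],0.8],
  [[0,0,0],[4,0,6],0.8],
  [[0,0,0],[0,0,4],0.8],
  [[0,0,0],[0,0,1],0.8],
  [[0,0,0],[0,0,0],0.8],
  [[0,0,0],[0,0,0],0.8],
  [[0,0,0],[0,0,0],0.8],
  [[0,0,0],[0,0,0],0.8],
])

```text
t: 6.82
tcp_pos: [0.5565, -0.0177, 0.0862]
tool_rot: [0.978, 0.209, 0.0, 0.0]
force: [0.6, 0.5, 0.5]
finger_gap: 0.375
gripper_force: 20.0
```

Run:
```python
from h import *
s,c,f,p,d,h=grab('w6'); print(s['tcp_pos'],abs(s['qd']).max(),rot(s['tool_rot'])[:,2],shift(s,[.5568,-.0188,.0856]),s['finger_gap'])
```

```text
[ 0.55654224 -0.0176532   0.08623961] 0.0022849429216844595 [ 4.46872644e-04 -1.30009638e-04 -9.99999892e-01] [-0.2340801   1.15172148  0.63987833] 0.3749787662150214
```

Emit:
play_rows([
  [[0,0,0],[0,0,2],0.8],
  [[0,0,0],[0,0,2],0.8],
  [[0,0,0],[0,0,2],0.8],
  [[0,0,0],[0,0,1],0.8],
  [[0,0,0],[0,0,1],0.8],
  [[0,0,0],[0,0,1],0.8],
  [[0,0,0],[0,0,0.5],0.8],
  [[0,0,0],[0,0,0.5],0.8],
  [[0,0,0],[0,0,0],0.8],
])

```text
t: 7.62
tcp_pos: [0.5567, -0.0174, 0.0758]
tool_rot: [0.978, 0.209, 0.0, 0.0]
force: [-0.1, 0.6, 0.0]
finger_gap: 0.373
gripper_force: 20.0
```

Emit:
play_rows([
  [[0,0,0],[0,0,0.5],0.8],
  [[0,0,0],[0,0,0.5],0.8],
  [[0,0,0],[0,0,0.5],0.8],
  [[0,0,0],[0,0,0],0.8],
])

```text
t: 7.95
tcp_pos: [0.5568, -0.0175, 0.0743]
tool_rot: [0.978, 0.209, 0.0, 0.0]
force: [0.4, 0.7, -0.6]
finger_gap: 0.38
gripper_force: 20.0
```

Emit:
play_rows([
  [[0,0,0],[0,0,0.5],0.8],
  [[0,0,0],[0,0,0.5],0.8],
  [[0,0,0],[0,0,0],0.8],
])

```text
t: 8.2
tcp_pos: [0.5569, -0.0175, 0.0733]
tool_rot: [0.978, 0.209, 0.0, 0.0]
force: [1.8, -0.3, 0.3]
finger_gap: 0.373
gripper_force: 20.0
```

Emit:
play_rows([
  [[0,0,0],[0,0,0.5],0.8],
  [[0,0,0],[0,0,0.3],0.8],
  [[0,0,0],[0,0,0],0.8],
])

```text
t: 8.45
tcp_pos: [0.5569, -0.0175, 0.0725]
tool_rot: [0.978, 0.209, 0.0, 0.0]
force: [0.3, -1.4, -0.1]
finger_gap: 0.373
gripper_force: 20.0
```

Emit:
play_rows([
  [[0,0,0],[0,0,0.5],0.8],
  [[0,0,0],[0,0,0.3],0.8],
  [[0,0,0],[0,0,0],0.8],
])

```text
t: 8.7
tcp_pos: [0.5568, -0.0175, 0.0719]
tool_rot: [0.978, 0.209, 0.0, 0.0]
force: [1.5, -0.8, 1.3]
finger_gap: 0.375
gripper_force: 20.2
```

Emit:
play_rows([
  [[0,0,0],[0,0,0.3],0.8],
  [[0,0,0],[0,0,0],0.8],
  [[0,0,0],[0,0,0],0.8],
])

```text
t: 8.95
tcp_pos: [0.5569, -0.0175, 0.0717]
tool_rot: [0.978, 0.209, 0.0, 0.0]
force: [0.6, -0.2, 4.7]
finger_gap: 0.376
gripper_force: 20.4
```

Emit:
play_rows([
  [[0,0,0],[0,0,-0.3],0.6],
  [[0,0,0],[0,0,0],0.55],
  [[0,0,0],[0,0,0],0.5],
  [[0,0,0],[0,0,0],0.4],
  [[0,0,0],[0,0,0],0.3],
  [[0,0,0],[0,0,-4],0.3],
  [[0,0,0],[0,0,-12],0.3],
  [[0,0,0],[-10,0,-20],0.2],
  [[0,0,0],[-20,0,-12],0.0],
  [[0,0,0],[-20,0,0],0],
  [[0,0,0],[-10,0,0],0],
  [[0,0,0],[0,0,0],0],
])

```text
t: 9.95
tcp_pos: [0.4995, -0.0421, 0.1198]
tool_rot: [0.978, 0.209, -0.001, -0.001]
force: [0.9, 0.2, -0.1]
finger_gap: 1.0
gripper_force: 0.0
```

Emit:
play_rows([
  [[0,0,0],[0,0,0],0],
  [[0,0,0],[0,0,0],0],
  [[0,0,0],[0,0,0],0],
])

```text
t: 10.2
tcp_pos: [0.503, -0.0419, 0.1195]
tool_rot: [0.978, 0.209, 0.0, 0.0]
force: [0.4, -0.2, 0.1]
finger_gap: 1.001
gripper_force: 0.0
```

Run:
```python
from h import *
s,c,f,p,d,h=grab('w7'); print(s['t'],s['tcp_pos'],abs(s['qd']).max())
q=project(c,f,[[.5568,-.0188,.070]])[0]; u,v=map(int,q); print(q)
cv2.imwrite('pics/w7c.png',cv2.resize(p[max(0,v-75):v+75,u-100:u+100],(800,600),interpolation=cv2.INTER_CUBIC))
dm=(h[...,1]<60)&(h[...,2]>200)
uu,vv=np.meshgrid(np.arange(u-16,u+17,2),np.arange(v-14,v+15,2)); P=bydepth(c,f,uu.ravel(),vv.ravel(),d[vv,uu].ravel())
r=np.hypot(P[:,0]-.5568,P[:,1]+.0188)
for a,b in((0,.008),(.011,.016)):
    k=(r>a)&(r<b); A=np.c_[P[k,:2]-[.5568,-.0188],np.ones(k.sum())]; print(k.sum(),np.linalg.lstsq(A,P[k,2],rcond=None)[0])
```

```text
10.2 [ 0.50299958 -0.04191278  0.11947304] 0.003119732564043351
[315.53577593 157.1974243 ]
204 [-0.04924813 -0.00117517  0.06958732]
0 [0. 0. 0.]
```

View pics/w7c.png

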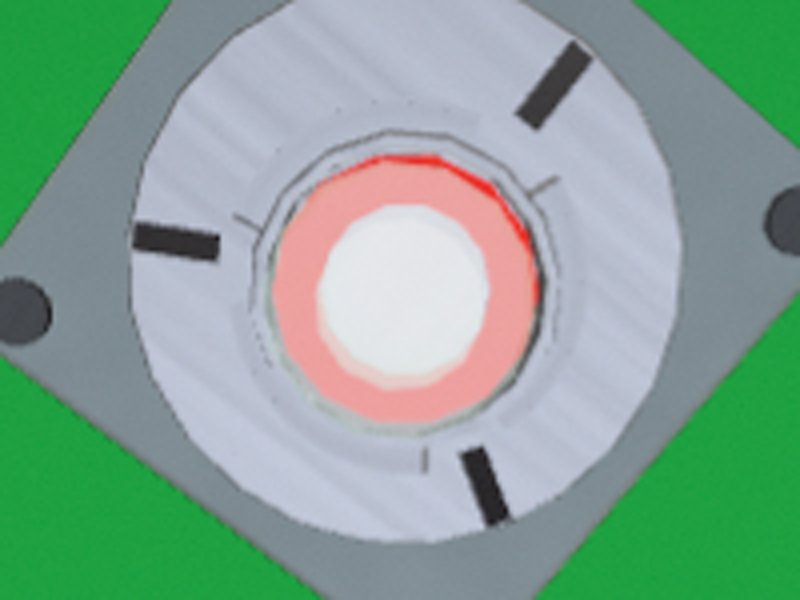

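The glass sits flat in the cell, with its dome at crop (403,295) inside the rim and the gasket visible below it. Next is the ring.

Emit:
play_rows([
  [[0,0,0],[4,-17,-5],0],
  [[0,0,0],[9,-35,-10],0],
  [[0,0,0],[9,-36,0],0],
  [[0,0,0],[9,-36,0],0],
  [[0,0,0],[9,-36,0],0],
  [[0,0,0],[9,-36,0],0],
  [[0,0,0],[9,-34,0],0],
  [[0,0,0],[5,-17,0],0],
  [[0,0,-7],[0,0,0],0],
  [[0,0,-7],[0,0,0],0],
  [[0,0,-7],[0,0,0],0],
  [[0,0,-7],[0,0,0],0],
])

```text
t: 11.25
tcp_pos: [0.4585, 0.2101, 0.1344]
tool_rot: [0.896, 0.443, 0.0, -0.0]
force: [-0.1, 0.5, 1.2]
finger_gap: 0.999
gripper_force: 0.0
```

Emit:
play_rows([
  [[0,0,-7],[0,0,0],0],
  [[0,0,-7],[0,0,0],0],
  [[0,0,-7],[0,0,0],0],
  [[0,0,-7],[0,0,0],0],
  [[0,0,-7],[0,0,0],0],
  [[0,0,-7],[0,0,0],0],
  [[0,0,-7],[0,0,0],0],
  [[0,0,-7],[0,0,0],0],
  [[0,0,-7],[0,0,0],0],
  [[0,0,-7],[0,0,0],0],
  [[0,0,-7],[0,0,0],0],
  [[0,0,-7],[0,0,0],0],
])

```text
t: 12.25
tcp_pos: [0.4586, 0.2097, 0.1344]
tool_rot: [0.37, 0.929, 0.0, -0.0]
force: [-0.5, -0.1, 0.2]
finger_gap: 0.996
gripper_force: 0.0
```

Emit:
play_rows([
  [[0,0,-7],[0,0,0],0],
  [[0,0,-7],[0,0,0],0],
  [[0,0,-7],[0,0,0],0],
  [[0,0,-7],[0,0,0],0],
  [[0,0,-7],[0,0,0],0],
  [[0,0,-7],[0,0,0],0],
  [[0,0,-7],[0,0,0],0],
  [[0,0,0],[0,0,0],0],
  [[0,0,0],[0,0,0],0],
  [[0,0,0],[0,0,0],0],
  [[0,0,0],[0,0,0],0],
])

```text
t: 13.17
tcp_pos: [0.4583, 0.2093, 0.1346]
tool_rot: [-0.044, 0.999, 0.0, -0.0]
force: [-0.2, -0.3, 0.8]
finger_gap: 0.997
gripper_force: 0.0
```

Run:
```python
from h import *
s,c,f,p,d,h=grab('w8'); T=rot(s['tool_rot']); print(s['t'],s['tcp_pos'],np.degrees(np.arctan2(T[1,0],T[0,0])),T[:,2],np.degrees(s['q'][5]),abs(s['qd']).max())
g=(h[...,0]>50)&(h[...,0]<75)&(h[...,1]>150)
q=project(c,f,[[.4595,.2087,.036],[.4575,.2367,.036]]); print(q)
cn=blob(~g,project(c,f,[[.4595+.02,.2087,.036]])[0]); P=onplane(c,f,cn[:,0],cn[:,1],.036); print(len(cn),circ(P))
hole=blob(g,q[0]); print('hole',len(hole),circ(onplane(c,f,hole[:,0],hole[:,1],.036)),circ(onplane(c,f,hole[:,0],hole[:,1],.032)))
org=(h[...,0]>8)&(h[...,0]<22)&(h[...,1]>150)
n,l,st,cc=cv2.connectedComponentsWithStats(org.astype(np.uint8))
for i in range(1,n):
    if st[i,4]>15: print(cc[i],st[i],onplane(c,f,*cc[i],.036))
```

```text
13.1667 [0.45834402 0.20930971 0.13461873] -174.92269676362756 [-3.98784917e-05  2.43545007e-06 -9.99999999e-01] -83.25997648481987 0.009016286432262622
[[314.14827667 238.92348074]
 [356.87052181 239.65284579]]
276 (array([0.45944659, 0.20959273]), np.float64(0.029624941606487508))
hole 107 (array([0.46117477, 0.20978719]), np.float64(0.012688580404211183)) (array([0.46254569, 0.20991693]), np.float64(0.012907053643704515))
[355.68085106 240.42553191] [352 237   8   8  47] [[0.45810225 0.23598758 0.036     ]]
```

View pics/w8.png

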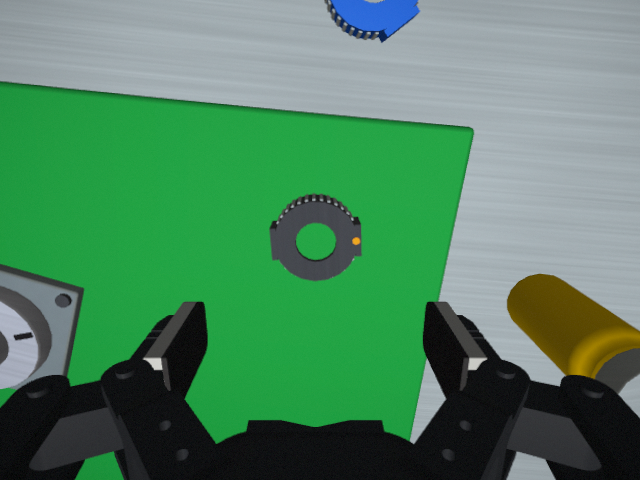

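Ring upright at (316,241), dot at (356,240), grips already nearly along the closing line. The shaker is at right, clear of the fingers.

Run:
```python
from h import *
from scipy.optimize import least_squares
s=sense(); c,f=cal('wrist'); p=cv2.imread('pics/w8.png'); h=cv2.cvtColor(p,cv2.COLOR_BGR2HSV)
g=(h[...,0]>50)&(h[...,0]<75)&(h[...,1]>150); cn=blob(~g,(345,250))
P=onplane(c,f,cn[:,0],cn[:,1],.036)[:,:2]
k=(cn[:,1]>255)&(abs(cn[:,0]-316)<32)
r=least_squares(lambda x:np.hypot(*(P[k]-x[:2]).T)-.028,[.46,.21]); print(r.x,k.sum(),r.cost)
for lo,hi,sl in((265,282,0),(350,366,1)):
    rows=[(cn[cn[:,1]==v][:,0].max() if sl else cn[cn[:,1]==v][:,0].min(),v) for v in range(233,254)]
    q=onplane(c,f,*np.array(rows,float).T,.036); print(rows[::5],np.degrees(np.arctan2(*(q[-1]-q[0])[[1,0]])),q.mean(0))
print(shift(s,[*r.x,.023]))
```

```text
[0.46090473 0.20965946] 64 1.5878705823808462e-06
[(np.float64(270.0), 233), (np.float64(270.0), 238), (np.float64(271.0), 243), (np.float64(271.0), 248), (np.float64(271.0), 253)] 5.770357529036287 [0.46490084 0.18027484 0.036     ]
[(np.float64(360.0), 233), (np.float64(361.0), 238), (np.float64(361.0), 243), (np.float64(361.0), 248), (np.float64(361.0), 253)] 9.942429896756606 [0.45957149 0.23959228 0.036     ]
[ -2.62404412   0.13594013 111.64093207]
```

Emit:
play_rows([
  [[0,0,-1.5],[-1.3,0,10],0],
  [[0,0,0],[-1.3,0,20],0],
  [[0,0,0],[0,0,25],0],
  [[0,0,0],[0,0,25],0],
  [[0,0,0],[0,0,17],0],
  [[0,0,0],[0,0,8],0],
  [[0,0,0],[0,0,4],0],
  [[0,0,0],[0,0,2.5],0],
  [[0,0,0],[0,0,0],0],
  [[0,0,0],[0,0,0],0.1],
  [[0,0,0],[0,0,0],0.2],
  [[0,0,0],[0,0,0],0.3],
], grip_force=40)

```text
t: 14.22
tcp_pos: [0.4614, 0.2096, 0.0241]
tool_rot: [-0.058, 0.998, 0.0, 0.001]
force: [-0.2, -0.2, 5.2]
finger_gap: 0.703
gripper_force: 4.6
```

Emit:
play_rows([
  [[0,0,0],[0,0,0],0.4],
  [[0,0,0],[0,0,0],0.45],
  [[0,0,0],[0,0,0],0.5],
  [[0,0,0],[0,0,0],0.5],
  [[0,0,0],[0,0,0],0.5],
])

```text
t: 14.63
tcp_pos: [0.4614, 0.2096, 0.0245]
tool_rot: [-0.058, 0.998, 0.0, 0.001]
force: [-1.0, 0.1, 5.5]
finger_gap: 0.692
gripper_force: 42.6
```

Run:
```python
from h import *
s=sense(); T=rot(s['tool_rot']); print(s['t'],s['tcp_pos'],np.degrees(np.arctan2(T[1,0],T[0,0])),T[:,2],np.degrees(s['q'][5]),s['force'],s['finger_gap'],s['gripper_force'])
```

```text
14.6333 [0.46143954 0.20957567 0.02447598] -173.31077629567446 [ 2.03324279e-03  3.33013688e-04 -9.99997878e-01] -84.90244213446177 [-0.97768333  0.12682765  5.48943126] 0.692138934221555 42.647777795791626
```

Emit:
play_rows([
  [[0,0,0],[0,0,-4],0.5],
  [[0,0,0],[0,0,-12],0.5],
  [[0,0,-4.5],[0,0,-25],0.5],
  [[0,0,-4.5],[0,0,-28],0.5],
  [[0,0,0],[-4,-11,-20],0.5],
  [[0,0,0],[-11,-30,-8],0.5],
  [[0,0,0],[-14,-38,0],0.5],
  [[0,0,0],[-14,-38,0],0.5],
  [[0,0,0],[-14,-38,0],0.5],
  [[0,0,0],[-14,-38,0],0.5],
  [[0,0,0],[-12,-32,0],0.5],
  [[0,0,0],[-7,-20,0],0.5],
])

```text
t: 15.63
tcp_pos: [0.6164, -0.0058, 0.1209]
tool_rot: [-0.135, 0.991, -0.001, 0.002]
force: [0.7, 0.7, -0.3]
finger_gap: 0.694
gripper_force: 43.6
```

Emit:
play_rows([
  [[0,0,0],[0,0,0],0.5],
  [[0,0,0],[0,0,0],0.5],
  [[0,0,0],[0,0,0],0.5],
  [[0,0,0],[0,0,0],0.5],
  [[0,0,0],[0,0,0],0.5],
  [[0,0,0],[0,0,0],0.5],
])

```text
t: 16.13
tcp_pos: [0.613, -0.0009, 0.1203]
tool_rot: [-0.137, 0.991, 0.0, -0.0]
force: [0.0, -0.4, -0.1]
finger_gap: 0.691
gripper_force: 43.6
```

Run:
```python
from h import *
s,c,f,p,d,h=grab('w9'); T=rot(s['tool_rot']); print(s['t'],s['tcp_pos'],np.degrees(np.arctan2(T[1,0],T[0,0])),T[:,2],np.degrees(s['q'][5]),s['force'],s['finger_gap'],abs(s['qd']).max())
print(project(c,f,[[.5566,-.0183,.064]]))
```

```text
16.1333 [ 0.61298132 -0.00092404  0.1203152 ] -164.2428410242487 [-5.93370740e-04  2.18726029e-04 -9.99999800e-01] -116.2839227466043 [ 0.02718335 -0.36982074 -0.13346637] 0.6909315586248442 0.007827644146269463
[[312.8470451  152.15622265]]
```

View pics/w9.png

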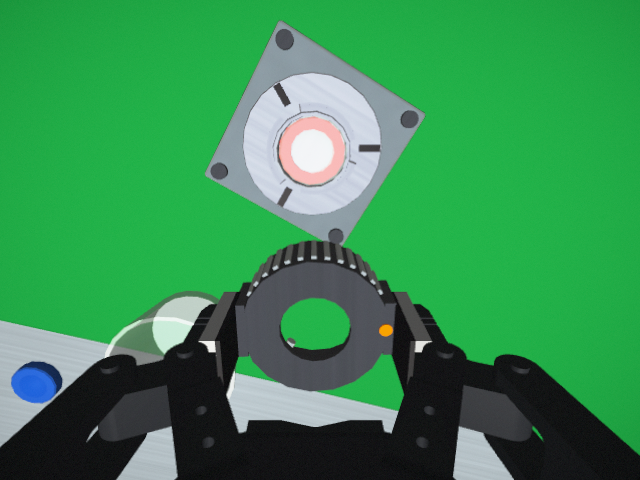

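The ring is held level with its dot at (386,330) and opening at (315,328). The lamp is ahead at (313,150), one stroke at (370,148), which lines up with the dot.

Run:
```python
from h import *
from scipy.optimize import least_squares
s=sense(); c,f=cal('wrist'); T=rot(s['tool_rot']); p=cv2.imread('pics/w9.png'); h=cv2.cvtColor(p,cv2.COLOR_BGR2HSV); g=cv2.cvtColor(p,cv2.COLOR_BGR2GRAY)
t=lambda P:(P-s['tcp_pos'])@T*1e3
dk=(g<80)&(np.arange(480)[:,None]<230)
n,l,st,cc=cv2.connectedComponentsWithStats(dk.astype(np.uint8))
Q=t(onplane(c,f,*cc[[i for i in range(1,n) if 40<st[i,4]<160 ]].T,.038)); print(Q)
ce,r=circ(Q); print('lamp',ce,r,np.degrees(np.arctan2(*(Q[:,:2]-ce).T[::-1]))%120)
grn=(h[...,0]>50)&(h[...,0]<75)&(h[...,1]>150)
zt=s['tcp_pos'][2]+.0115
# far outline of the ring top (lower in the picture)
pts=[]
for u in range(280,352,3):
    v=345
    while g[v,u]<110 or v<380:
        v+=1
        if v>400: break
    pts.append((u,v))
pts=np.array(pts,float); print(pts[::6])
F=t(onplane(c,f,*pts.T,zt))[:,:2]
rr=least_squares(lambda x:np.hypot(*(F-x).T)-28,[0,0]); print('ring far',rr.x,np.sqrt(2*rr.cost/len(F)))
hole=blob(grn,(315,325)); H=t(onplane(c,f,*hole.T,zt))[:,:2]; k=hole[:,1]<318
rr=least_squares(lambda x:np.hypot(*(H[k]-x).T)-13.5,[0,0]); print('ring hole near',rr.x,np.sqrt(2*rr.cost/k.sum()))
org=(h[...,0]>8)&(h[...,0]<22)&(h[...,1]>150); n,l,st,cc=cv2.connectedComponentsWithStats(org.astype(np.uint8)); i=1+np.argmax(st[1:,4]); print('dot',cc[i],t(onplane(c,f,*cc[i],zt)))
```

```text
[[ 87.2977467  -18.42934219  82.35576763]
 [ 58.77381863  30.44401861  82.35630246]]
lamp [ 43.18284756 -11.41571107] 44.668952833507525 [110.96640538  69.57177509]
[[280. 383.]
 [298. 389.]
 [316. 391.]
 [334. 389.]]
ring far [ 0.68950007 -0.23684519] 0.19777273493280692
ring hole near [-0.26807044 -0.36620449] 0.13910958796260664
dot [385.46715328 329.74452555] [[  0.27680851  26.02283196 -11.49452627]]
```

Run:
```python
from h import *
s=sense(); c,f=cal('wrist'); T=rot(s['tool_rot']); p=cv2.imread('pics/w9.png'); h=cv2.cvtColor(p,cv2.COLOR_BGR2HSV); g=cv2.cvtColor(p,cv2.COLOR_BGR2GRAY)
t=lambda P:(P-s['tcp_pos'])@T*1e3
m=(g<95)&(np.arange(480)[:,None]<212)&(np.hypot(np.arange(640)[None]-312,np.arange(480)[:,None]-146)<68)
n,l,st,cc=cv2.connectedComponentsWithStats(m.astype(np.uint8)); I=[i for i in range(1,n) if st[i,4]>50]; print(st[I,4],cc[I])
Q=t(onplane(c,f,*cc[I].T,.038)); ce,r=circ(Q); print('lamp',ce,r,np.degrees(np.arctan2(*(Q[:,:2]-ce).T[::-1]))%120)
w=(h[...,1]<25)&(h[...,2]>215); cn=blob(w,(312,150)); print('dome',circ(t(onplane(c,f,*cn.T,.068))))
```

```text
[126 123 102] [[282.52380952  95.71428571]
 [369.24390244 147.51219512]
 [284.41176471 196.40196078]]
lamp [58.5033538  -1.83982417] 32.17225862380844 [89.94806463 89.12732509 90.83003087]
dome (array([59.87350978, -1.91041616]), np.float64(10.124839488869412))
```

Emit:
play_rows([
  [[0,0,0],[6,0,0],0.5],
  [[0,0,0],[14,-0.8,2],0.5],
  [[0,0,0],[16,-0.9,4],0.5],
  [[0,0,0],[12,0,6],0.5],
  [[0,0,0],[7,0,8],0.5],
  [[0,0,0],[3.5,0,7],0.5],
  [[0,0,0],[0,0,5],0.5],
  [[0,0,0],[0,0,1],0.5],
  [[0,0,0],[0,0,0],0.5],
  [[0,0,0],[0,0,0],0.5],
  [[0,0,0],[0,0,0],0.5],
  [[0,0,0],[0,0,0],0.5],
])

```text
t: 17.18
tcp_pos: [0.5584, -0.0196, 0.0875]
tool_rot: [-0.136, 0.991, -0.0, 0.0]
force: [0.3, -0.9, -1.2]
finger_gap: 0.692
gripper_force: 43.6
```

Run:
```python
from h import *
s=sense(); T=rot(s['tool_rot']); print(s['t'],s['tcp_pos'],np.degrees(np.arctan2(T[1,0],T[0,0])),T[:,2],s['force'],s['finger_gap'],abs(s['qd']).max())
tgt=np.array([.612981,-.000924,.1203])+T@[.0585,-.0017,.033]; print(tgt,shift(s,tgt))
```

```text
17.1833 [ 0.55837476 -0.01957497  0.08751271] -164.31621090923187 [ 9.98134801e-04 -2.43681274e-04 -9.99999472e-01] [ 0.27421875 -0.94862497 -1.19642085] 0.6915930951809467 0.00465478270983322
[ 0.55715157 -0.01838293  0.08724851] [0.85564139 1.47845403 0.26268988]
```

Emit:
play_rows([
  [[0,0,0],[0.9,1.5,0],0.5],
  [[0,0,0],[0,0,2],0.5],
  [[0,0,0],[0,0,2],0.5],
  [[0,0,0],[0,0,2],0.5],
  [[0,0,0],[0,0,2],0.5],
  [[0,0,0],[0,0,1],0.5],
  [[0,0,0],[0,0,0],0.5],
  [[0,0,0],[0,0,0],0.5],
])

```text
t: 17.85
tcp_pos: [0.5565, -0.0184, 0.078]
tool_rot: [-0.136, 0.991, 0.0, -0.0]
force: [-0.6, -0.6, -0.6]
finger_gap: 0.69
gripper_force: 43.6
```

Run:
```python
from h import *
s=sense(); print(s['t'],s['tcp_pos'],s['force'],shift(s,[.55715,-.01838,.0605]))
```

```text
17.85 [ 0.55646656 -0.01838868  0.07804388] [-0.55774867 -0.58945089 -0.64658519] [-0.66473713 -0.17868004 17.54368661]
```

Emit:
play_rows([
  [[0,0,0],[-0.5,-0.1,1],0.5],
  [[0,0,0],[0,0,1],0.5],
  [[0,0,0],[0,0,1],0.5],
  [[0,0,0],[0,0,1],0.5],
  [[0,0,0],[0,0,1],0.5],
  [[0,0,0],[0,0,0],0.5],
])

```text
t: 18.35
tcp_pos: [0.5569, -0.0183, 0.073]
tool_rot: [-0.136, 0.991, 0.0, -0.0]
force: [-0.7, 0.8, -0.7]
finger_gap: 0.685
gripper_force: 43.6
```

Emit:
play_rows([
  [[0,0,0],[0,0,1],0.5],
  [[0,0,0],[0,0,1],0.5],
  [[0,0,0],[0,0,1],0.5],
  [[0,0,0],[0,0,0],0.5],
])

```text
t: 18.68
tcp_pos: [0.5569, -0.0183, 0.07]
tool_rot: [-0.136, 0.991, 0.0, -0.0]
force: [0.9, -0.4, -1.2]
finger_gap: 0.694
gripper_force: 43.6
```

Emit:
play_rows([
  [[0,0,0],[0,0,1],0.5],
  [[0,0,0],[0,0,1],0.5],
  [[0,0,0],[0,0,0],0.5],
])

```text
t: 18.93
tcp_pos: [0.5569, -0.0183, 0.068]
tool_rot: [-0.136, 0.991, 0.0, -0.0]
force: [0.7, 1.2, -0.7]
finger_gap: 0.691
gripper_force: 43.6
```

Emit:
play_rows([
  [[0,0,0],[0,0,1],0.5],
  [[0,0,0],[0,0,1],0.5],
  [[0,0,0],[0,0,1],0.5],
  [[0,0,0],[0,0,1],0.5],
  [[0,0,0],[0,0,0.5],0.5],
  [[0,0,0],[0,0,0.5],0.5],
  [[0,0,0],[0,0,0],0.5],
])

```text
t: 19.52
tcp_pos: [0.557, -0.0183, 0.0631]
tool_rot: [-0.136, 0.991, 0.0, -0.0]
force: [0.2, 0.6, -1.5]
finger_gap: 0.69
gripper_force: 43.6
```

Emit:
play_rows([
  [[0,0,0],[0,0,0.5],0.5],
  [[0,0,0],[0,0,0.3],0.5],
  [[0,0,0],[0,0,0],0.5],
])

```text
t: 19.77
tcp_pos: [0.557, -0.0183, 0.0624]
tool_rot: [-0.136, 0.991, 0.0, -0.0]
force: [0.0, -0.0, -1.1]
finger_gap: 0.692
gripper_force: 43.6
```

Emit:
play_rows([
  [[0,0,0],[0,0,0.4],0.5],
  [[0,0,0],[0,0,0],0.5],
  [[0,0,0],[0,0,0],0.5],
])

```text
t: 20.02
tcp_pos: [0.557, -0.0184, 0.062]
tool_rot: [-0.136, 0.991, 0.0, 0.0]
force: [-0.2, 0.6, -0.5]
finger_gap: 0.691
gripper_force: 43.6
```

Emit:
play_rows([
  [[0,0,0],[0,0,0.4],0.5],
  [[0,0,0],[0,0,0.3],0.5],
  [[0,0,0],[0,0,0],0.5],
])

```text
t: 20.27
tcp_pos: [0.557, -0.0183, 0.0613]
tool_rot: [-0.136, 0.991, 0.0, -0.0]
force: [-1.3, -0.5, -1.4]
finger_gap: 0.685
gripper_force: 43.6
```

Emit:
play_rows([
  [[0,0,0],[0,0,0.3],0.5],
  [[0,0,0],[0,0,0],0.5],
  [[0,0,0],[0,0,0],0.5],
])

```text
t: 20.52
tcp_pos: [0.557, -0.0184, 0.061]
tool_rot: [-0.136, 0.991, -0.0, -0.0]
force: [0.3, -0.4, -0.9]
finger_gap: 0.691
gripper_force: 43.6
```

Emit:
play_rows([
  [[0,0,0],[0,0,0.3],0.5],
  [[0,0,0],[0,0,0],0.5],
  [[0,0,0],[0,0,0],0.5],
])

```text
t: 20.77
tcp_pos: [0.5571, -0.0184, 0.0607]
tool_rot: [-0.136, 0.991, -0.0, 0.0]
force: [-0.0, -0.3, -0.3]
finger_gap: 0.691
gripper_force: 43.7
```

Emit:
play_rows([
  [[0,0,0],[0,0,0.3],0.5],
  [[0,0,0],[0,0,0],0.5],
  [[0,0,0],[0,0,0],0.5],
])

```text
t: 21.02
tcp_pos: [0.5571, -0.0183, 0.0606]
tool_rot: [-0.136, 0.991, -0.0, 0.0]
force: [-0.3, -0.2, 1.3]
finger_gap: 0.691
gripper_force: 43.9
```

Emit:
play_rows([
  [[0,0,0],[0,0,0.3],0.5],
  [[0,0,0],[0,0,0],0.5],
  [[0,0,0],[0,0,0],0.5],
])

```text
t: 21.27
tcp_pos: [0.5571, -0.0184, 0.0604]
tool_rot: [-0.136, 0.991, -0.0, 0.0]
force: [-0.5, -0.6, 3.3]
finger_gap: 0.692
gripper_force: 44.1
```

Emit:
play_rows([
  [[0,0,3],[0,0,0],0.5],
  [[0,0,5],[0,0,0],0.5],
  [[0,0,5],[0,0,0],0.5],
  [[0,0,5],[0,0,0],0.5],
  [[0,0,5],[0,0,0],0.5],
  [[0,0,5],[0,0,0],0.5],
  [[0,0,2],[0,0,0],0.5],
  [[0,0,0],[0,0,0],0.5],
  [[0,0,0],[0,0,0],0.5],
])

```text
t: 22.02
tcp_pos: [0.5574, -0.0187, 0.0604]
tool_rot: [0.124, 0.992, -0.0, 0.0]
force: [-0.0, -1.3, 4.3]
finger_gap: 0.696
gripper_force: 44.2
```

```bash
cat > st.py <<'E'
from h import *
s=sense(); T=rot(s['tool_rot']); th=np.degrees(np.arctan2(T[1,0],T[0,0]))
print(round(s['t'],2),'cw',round((-164.3-th)%360,2),'z',s['tcp_pos'].round(5),'F',s['force'].round(1),'M',s['ft_torque'].round(2),'gap',round(s['finger_gap'],3),'q6',np.degrees(s['q'][5]).round(1))
E
python3 st.py
```

```text
22.02 cw 29.97 z [ 0.5574  -0.01873  0.06038] F [-0.  -1.3  4.3] M [-0.27  0.05 -0.01] gap 0.696 q6 -89.1
```

Emit:
play_rows([
  [[0,0,3],[0,0,0],0.5],
  [[0,0,3],[0,0,0],0.5],
  [[0,0,3],[0,0,0],0.5],
  [[0,0,0],[0,0,0],0.5],
  [[0,0,0],[0,0,0],0.5],
])

```text
t: 22.43
tcp_pos: [0.5574, -0.0185, 0.0603]
tool_rot: [0.201, 0.98, -0.0, 0.0]
force: [-0.9, -1.5, 5.0]
finger_gap: 0.69
gripper_force: 44.2
```

Emit:
play_rows([
  [[0,0,2],[0,0,0],0.5],
  [[0,0,2],[0,0,0],0.5],
  [[0,0,2],[0,0,0],0.5],
  [[0,0,0],[0,0,0],0.5],
  [[0,0,0],[0,0,0],0.5],
])

```text
t: 22.85
tcp_pos: [0.5574, -0.0184, 0.0603]
tool_rot: [0.252, 0.968, 0.0, 0.0]
force: [0.3, -1.0, 5.5]
finger_gap: 0.691
gripper_force: 44.2
```

```bash
python3 st.py
```

```text
22.85 cw 44.93 z [ 0.5574  -0.0184   0.06031] F [ 0.3 -1.   5.5] M [-0.15 -0.   -0.01] gap 0.691 q6 -74.1
```

Emit:
play_rows([
  [[0,0,2],[0,0,0],0.5],
  [[0,0,2],[0,0,0],0.5],
  [[0,0,0],[0,0,0],0.5],
  [[0,0,0],[0,0,0],0.5],
])

```text
t: 23.18
tcp_pos: [0.5573, -0.0185, 0.0603]
tool_rot: [0.286, 0.958, -0.0, 0.0]
force: [0.8, -1.1, 5.3]
finger_gap: 0.694
gripper_force: 44.3
```

```bash
python3 st.py
```

```text
23.18 cw 48.93 z [ 0.55734 -0.01847  0.06028] F [ 0.8 -1.1  5.3] M [-0.25  0.04 -0.09] gap 0.694 q6 -70.1
```

Emit:
play_rows([
  [[0,0,2],[0,0,0],0.5],
  [[0,0,2],[0,0,0],0.5],
  [[0,0,0],[0,0,0],0.5],
  [[0,0,0],[0,0,0],0.5],
])

```text
t: 23.52
tcp_pos: [0.5573, -0.0184, 0.0603]
tool_rot: [0.319, 0.948, 0.0, 0.0]
force: [0.5, -1.3, 5.3]
finger_gap: 0.694
gripper_force: 44.3
```

```bash
python3 st.py
```

```text
23.52 cw 52.93 z [ 0.5573  -0.01845  0.06027] F [ 0.5 -1.3  5.3] M [-0.18  0.02 -0.1 ] gap 0.694 q6 -66.1
```

Emit:
play_rows([
  [[0,0,1.5],[0,0,0],0.5],
  [[0,0,1.5],[0,0,0],0.5],
  [[0,0,0],[0,0,0],0.5],
  [[0,0,0],[0,0,0],0.5],
])

```text
t: 23.85
tcp_pos: [0.5573, -0.0185, 0.0603]
tool_rot: [0.344, 0.939, 0.0, 0.0]
force: [-0.6, -0.5, 6.6]
finger_gap: 0.694
gripper_force: 44.3
```

```bash
python3 st.py
```

```text
23.85 cw 55.93 z [ 0.55727 -0.01846  0.06026] F [-0.6 -0.5  6.6] M [-0.19  0.02 -0.02] gap 0.694 q6 -63.1
```

Emit:
play_rows([
  [[0,0,1.5],[0,0,0],0.5],
  [[0,0,1.5],[0,0,0],0.5],
  [[0,0,0],[0,0,0],0.5],
  [[0,0,0],[0,0,0],0.5],
])

```text
t: 24.18
tcp_pos: [0.5572, -0.0184, 0.0603]
tool_rot: [0.368, 0.93, 0.0, 0.0]
force: [-0.0, -1.6, 4.5]
finger_gap: 0.692
gripper_force: 44.3
```

```bash
python3 st.py
```

```text
24.18 cw 58.93 z [ 0.55722 -0.01839  0.06026] F [-0.  -1.6  4.5] M [-0.13  0.03 -0.03] gap 0.692 q6 -60.1
```

Emit:
play_rows([
  [[0,0,1],[0,0,0],0.5],
  [[0,0,1],[0,0,0],0.5],
  [[0,0,0],[0,0,0],0.5],
  [[0,0,0],[0,0,0],0.5],
])

```text
t: 24.52
tcp_pos: [0.5572, -0.0184, 0.0602]
tool_rot: [0.385, 0.923, -0.0, 0.0]
force: [-0.5, -1.6, 5.5]
finger_gap: 0.69
gripper_force: 44.3
```

```bash
python3 st.py
```

```text
24.52 cw 60.95 z [ 0.55718 -0.01844  0.0602 ] F [-0.5 -1.6  5.5] M [-0.2  -0.01  0.01] gap 0.69 q6 -58.1
```

Emit:
play_rows([
  [[0,0,1],[0,0,0],0.5],
  [[0,0,1],[0,0,0],0.5],
  [[0,0,0],[0,0,0],0.5],
  [[0,0,0],[0,0,0],0.5],
])

```text
t: 24.85
tcp_pos: [0.5571, -0.0185, 0.0601]
tool_rot: [0.401, 0.916, -0.0, 0.0]
force: [-0.2, -0.9, 6.0]
finger_gap: 0.694
gripper_force: 44.3
```

```bash
python3 st.py
```

```text
24.85 cw 63.0 z [ 0.55713 -0.0185   0.06015] F [-0.2 -0.9  6. ] M [-0.33 -0.01  0.  ] gap 0.694 q6 -56.1
```

Emit:
play_rows([
  [[0,0,1],[0,0,0],0.5],
  [[0,0,1],[0,0,0],0.5],
  [[0,0,0],[0,0,0],0.5],
  [[0,0,0],[0,0,0],0.5],
])

```text
t: 25.18
tcp_pos: [0.557, -0.0185, 0.0601]
tool_rot: [0.417, 0.909, -0.0, 0.0]
force: [-0.6, -1.8, 3.5]
finger_gap: 0.693
gripper_force: 44.3
```

```bash
python3 st.py
```

```text
25.18 cw 65.03 z [ 0.55703 -0.01855  0.06008] F [-0.6 -1.8  3.5] M [-0.57  0.07  0.07] gap 0.693 q6 -54.0
```

Emit:
play_rows([
  [[0,0,1],[0,0,0],0.5],
  [[0,0,1],[0,0,0],0.5],
  [[0,0,0],[0,0,0],0.5],
  [[0,0,0],[0,0,0],0.5],
])

```text
t: 25.52
tcp_pos: [0.5569, -0.0186, 0.06]
tool_rot: [0.433, 0.901, -0.0, -0.0]
force: [-0.4, -4.3, 3.5]
finger_gap: 0.689
gripper_force: 44.2
```

```bash
python3 st.py
```

```text
25.52 cw 67.04 z [ 0.55694 -0.01858  0.05999] F [-0.4 -4.3  3.5] M [-0.77  0.12  0.15] gap 0.689 q6 -52.0
```

Emit:
play_rows([
  [[0,0,1],[0,0,0.05],0.5],
  [[0,0,1],[0,0,0.05],0.5],
  [[0,0,0],[0,0,0],0.5],
  [[0,0,0],[0,0,0],0.5],
])

```text
t: 25.85
tcp_pos: [0.5569, -0.0186, 0.0599]
tool_rot: [0.449, 0.893, -0.0, -0.0]
force: [-0.4, -4.6, 2.6]
finger_gap: 0.69
gripper_force: 44.1
```

```bash
python3 st.py
```

```text
25.85 cw 69.08 z [ 0.55689 -0.01859  0.05989] F [-0.4 -4.6  2.6] M [-0.89  0.14  0.2 ] gap 0.69 q6 -50.0
```

Emit:
play_rows([
  [[0,0,1],[0,0,0.05],0.5],
  [[0,0,1],[0,0,0.05],0.5],
  [[0,0,0],[0,0,0],0.5],
  [[0,0,0],[0,0,0],0.5],
])

```text
t: 26.18
tcp_pos: [0.5569, -0.0186, 0.0598]
tool_rot: [0.465, 0.886, -0.0, -0.0]
force: [-1.2, -4.9, 3.3]
finger_gap: 0.695
gripper_force: 44.1
```

```bash
python3 st.py
```

```text
26.18 cw 71.07 z [ 0.55686 -0.01861  0.05976] F [-1.2 -4.9  3.3] M [-0.91  0.11  0.15] gap 0.695 q6 -48.0
```

Emit:
play_rows([
  [[0,0,1],[0,0,0.1],0.5],
  [[0,0,0.5],[0,0,0],0.5],
  [[0,0,0],[0,0,0],0.5],
  [[0,0,0],[0,0,0],0.5],
])

```text
t: 26.52
tcp_pos: [0.5569, -0.0187, 0.0597]
tool_rot: [0.476, 0.879, -0.0, -0.0]
force: [-1.1, -5.7, 2.1]
finger_gap: 0.691
gripper_force: 44.2
```

```bash
python3 st.py
```

```text
26.52 cw 72.54 z [ 0.55686 -0.01868  0.05972] F [-1.1 -5.7  2.1] M [-0.88  0.09  0.31] gap 0.691 q6 -46.5
```

Emit:
play_rows([
  [[0,0,0],[0,0,0],0.3],
  [[0,0,0],[0,0,0],0.25],
  [[0,0,0],[0,0,0],0.2],
  [[0,0,0],[0,0,0],0.1],
  [[0,0,0],[0,0,0],0.0],
  [[0,0,0],[0,0,0],0],
  [[0,0,0],[0,0,0],0],
])

```text
t: 27.1
tcp_pos: [0.5569, -0.0181, 0.0597]
tool_rot: [0.476, 0.879, 0.0, -0.0]
force: [0.2, -0.7, 0.5]
finger_gap: 0.999
gripper_force: 0.0
```

```bash
python3 st.py
```

```text
27.1 cw 72.54 z [ 0.55694 -0.01805  0.05972] F [ 0.2 -0.7  0.5] M [ 0.04 -0.02  0.03] gap 0.999 q6 -46.5
```

Now lift off and check the result from the usual viewing offset.

Emit:
play_rows([
  [[0,0,0],[0,0,-5],0],
  [[0,0,0],[0,0,-15],0],
  [[0,0,0],[0,0,-20],0],
  [[0,0,0],[-15,0,-15],0],
  [[0,0,0],[-25,0,-5],0],
  [[0,0,0],[-15,0,0],0],
  [[0,0,0],[-5,0,0],0],
  [[0,0,0],[0,0,0],0],
  [[0,0,0],[0,0,0],0],
  [[0,0,0],[0,0,0],0],
  [[0,0,0],[0,0,0],0],
])

```text
t: 28.02
tcp_pos: [0.5886, -0.0675, 0.119]
tool_rot: [0.476, 0.88, -0.0, -0.001]
force: [0.2, 0.2, -0.7]
finger_gap: 0.998
gripper_force: 0.0
```

Run:
```python
from h import *
s,c,f,p,d,h=grab('w10'); g=cv2.cvtColor(p,cv2.COLOR_BGR2GRAY)
org=(h[...,0]>8)&(h[...,0]<22)&(h[...,1]>150); n,l,st,cc=cv2.connectedComponentsWithStats(org.astype(np.uint8)); i=1+np.argmax(st[1:,4])
q=onplane(c,f,*cc[i],.0712)[0]; v=q[:2]-[.5568,-.0184]; print('dot az',np.degrees(np.arctan2(v[1],v[0])),np.hypot(*v),'expect',105.7-72.5)
u0,v0=project(c,f,[[.5568,-.0184,.0712]])[0].astype(int)
uu,vv=np.meshgrid(np.arange(u0-70,u0+71),np.arange(max(0,v0-70),v0+71)); P=bydepth(c,f,uu.ravel(),vv.ravel(),d[vv,uu].ravel())
r=np.hypot(P[:,0]-.5568,P[:,1]+.0184); k=(r>.016)&(r<.026)&(P[:,2]>.06)
A=np.c_[P[k,:2]-[.5568,-.0184],np.ones(k.sum())]; print('ring plane',k.sum(),np.linalg.lstsq(A,P[k,2],rcond=None)[0])
cv2.imwrite('pics/w10c.png',cv2.resize(p[max(0,v0-90):v0+90,u0-120:u0+120],(800,600)))
```

```text
dot az 33.1672297293559 0.026784293496694787 expect 33.2
ring plane 5918 [-0.08667759  0.14007164  0.07241899]
```

View pics/w10c.png

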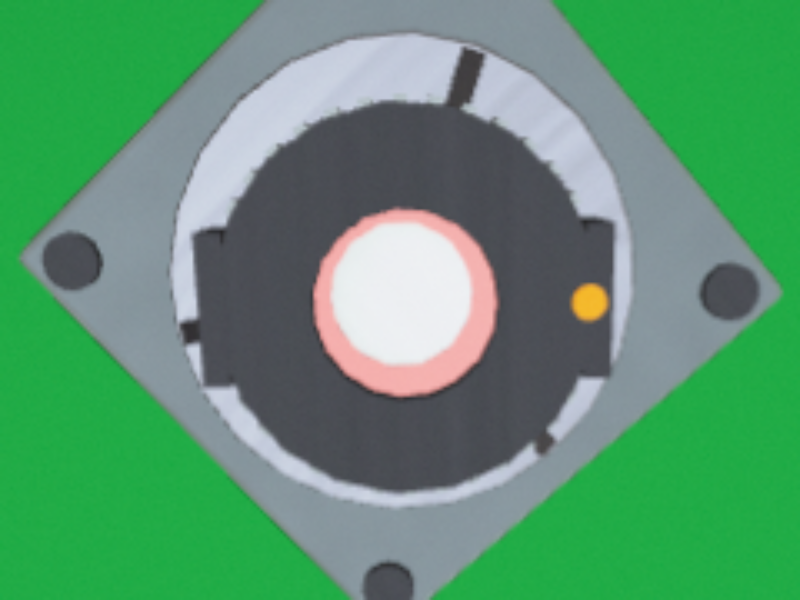

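Run:
```python
from h import *
s=sense(); print(s['tcp_pos'],abs(s['qd']).max())
s,c,f,p,d,h=grab('w11'); g=cv2.cvtColor(p,cv2.COLOR_BGR2GRAY)
uu,vv=np.meshgrid(np.arange(0,640,2),np.arange(0,320,2)); P=bydepth(c,f,uu.ravel(),vv.ravel(),d[vv,uu].ravel()); G=g[vv,uu].ravel(); H=h[vv,uu].reshape(-1,3)
r=np.hypot(P[:,0]-.5568,P[:,1]+.0184)
def fit(k,n):
    A=np.c_[P[k,:2]-[.5568,-.0184],np.ones(k.sum())]; z=P[k,2]
    for _ in range(6):
        x=np.linalg.lstsq(A,z,rcond=None)[0]; e=abs(z-A@x); m=e<max(2*np.median(e),3e-4); A,z=A[m],z[m]
    print(n,len(z),x.round(4),np.median(e))
fit((G<95)&(r>.015)&(r<.025)&(P[:,2]>.066),'ring top')
fit((H[:,0]>50)&(H[:,0]<75)&(H[:,1]>180)&(r<.12),'board')
fit((r>.042)&(r<.049)&(H[:,1]<80),'foot'); 
print('dome',[P[i].round(4) for i in np.where((r<.004))[0][:3]])
```

```text
[ 0.58886655 -0.0675978   0.11918987] 0.0072816977910056735
ring top 703 [-0.0028  0.0006  0.0705] 0.00024484884303111604
board 10279 [ 0.0005 -0.0007  0.0111] 0.0002579140567482881
foot 774 [ 0.0004 -0.0016  0.0211] 0.0002866692987165721
dome [array([ 0.5547, -0.0152,  0.0691]), array([ 0.5555, -0.0147,  0.0694]), array([ 0.5536, -0.017 ,  0.0696])]
```

The crop shows the ring level and centred at (404,297), dot at (590,301) at the expected angle, with the glass under it. Depth puts its underside about 35.4 mm above the lamp's, roughly 0.8 mm of gasket squeeze or about 11 N, so I'm handing in.

```bash
python3 -c "
from station import *
print(sign_off())"
```

```text
the job is handed in; nothing more can be done
None
```

The glass is seated in the lamp's neck and the ring is screwed down level over it, pressing with an estimated 11 N (snug is 5 to 25 N); the job is handed in, but sign-off returned no verdict.

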